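# Lock a gas sample cylinder into its bench mount

### The arm

A 6-joint arm with a two-finger parallel gripper is mounted at the origin on a cart in front of the work surface, level with it; the furniture and walls round the work are solid. World frame = base frame: x ahead of the robot, y to its left, z up, the work surface at z = 0. Lengths are in m, angles in degrees, forces in N, time in s.
With the tool pointing down it reaches from about 0.375 to 0.9 m from the base axis. Payload 3.1 kg.
Tool frame: the origin (TCP) lies midway between the tips of the shut fingers; the grasp point (between the pads) lies 19 mm behind it; z points along the fingers, y is the line along which they close (so a half turn about z gives the same grasp; the last joint's range is limited). The gripper opens to 87 mm and grips with 3 to 60 N. Pads are 19 mm wide; open, the fingers measure 117 mm over their backs; the gripper's body (75 mm by 190 mm) begins 51 mm behind the grasp point.
Start: joints at [66.664, 30.224, 82.088, -0, 67.689, -10.227], TCP at [0.142, 0.609, 0.223] pointing down, gripper open.
Joint ranges: [-176.69, 176.69], [-43.24, 126.21], [12.49, 139.97], [-82, 262], [0, 151.66], [-163.58, 163.58]. Speed limits (degrees/s): [159.86, 159.86, 180, 180, 180, 180].

### API

Orientations are given as a 3x3 rotation matrix whose columns are the frame's x, y, z axes.
In Python, from rig import bot, viewer, telemetry gives the robot as it stands (bot), with the cameras (viewer) and the readings (telemetry).
- The arm moves only by the tool advance, called after "Request:" in YAML: its name, and indented under it one key for each argument. Schema: {"type":"object","properties":{"steps":{"type":"array","items":{"type":"array","items":{"type":"array","items":{"type":"number"},"minItems":7,"maxItems":7},"minItems":1,"maxItems":20},"minItems":1,"maxItems":1},"only":{"type":"string"},"quiet":{"type":"boolean"},"lines":{"type":"string"}},"required":["steps"],"additionalProperties":false}. steps is a list that holds a single list of rows (three levels of brackets), with 1 to 20 rows, each of 7 numbers: dx, dy, dz in normalised numbers (1 is 50 cm), then a rotation vector rx, ry, rz in fractions of the full range, 1 being 180 degrees, then the opening from 0.0 (shut) to 1.0 (fully open); each row is the pose to reach, as a shift and turn from the pose commanded when the call began, along the tool's axes at that moment; what a row does not reach only later rows make up. A row lasts 1/10 s, in which the tool goes at most 0.05 m and 8.59 degrees, less where a joint would pass 70% of its speed; a pose out of reach is approached as far as the arm can. The fingers move at their own pace and stop on an object; the grip force is fixed at half the most. Time passes only in rows, so rows that do not move let the fingers close. The tool returns the time, the measured TCP pose, the force, the opening and the grip force at its end. only (a regular expression) keeps the lines of the reply that match it, lines (a string "A,B") keeps lines A to B, and quiet returns only ok. Shift and turn numbers lie between -1 and 1, and a call with a number outside is refused. Input that does not fit is refused with a message, and nothing moves.
- telemetry.read_state(): the state, without advancing time (a new reading comes with each control period).
- viewer.capture(name): name is "side" or "top"; returns a dict with "color" (400x640x3 uint8, red, green, blue), "K" (3x3 intrinsics, pixels), "view" (4x4, takes a point from world to camera coordinates). Camera axes: x right, y up, looking along -z (the intrinsics and any distortion apply to the point x, -y, -z); pixel columns grow to the right and rows downward; lengths in m; the calibration is good to about 2 mm. A picture is of the moment at which its call begins. There is no depth.
- bot.hand_in(): hands the job in; it is judged then, once.
The state is a dict: "time_s": time; "joint_positions": joint angles; "qvel": joint speeds; "tau": joint torques, N m; "position": TCP position; "tcp_rot": TCP orientation; "force": force on the tool from outside, world axes, zero at the start; "moment": the same for the moment, N m; "opening": opening from 0.0 (shut) to 1.0 (fully open); "grasp_force": force on a finger pad.
Only numpy, scipy, OpenCV 4.12 (cv2) and the standard library are available. Lean on these libraries where they do the work, as an engineer would, in place of code of your own. Each camera call takes 0.05 s, during which the arm holds its last target. There are 200 camera calls.

### The job

Secure the steel gas sample cylinder that lies in the bench mount. Take the U-bolt out of its stowage block, put it over the cylinder with both legs through the two holes of the mount's deck until it is fully home on the cylinder, and let go of it; then squeeze the release button in the grip of the mount's lever and, keeping it squeezed, swing the lever fully down, so that it stays latched there when you let go. Leave the glassware beside the mount alone and do not lift the cylinder out of its saddles.

Things in the scene. Friction and masses are not known exactly. Their poses are not given: they have to be found in the camera images.
- mount: fixed bench mount: grey base plate 157 x 165 x 10 mm, aluminium deck 98 x 88 mm with its top 54 mm above the desk, two V saddles in which the cylinder lies along y, a lock plate sliding under the deck, a lever on its right (-y) side. Origin on the desk midway between the deck's two holes; x to the rear (the lever swings down to -x), y along the cylinder, z up
- hole_front (a point): mouth of the deck's front hole, 54 mm above the desk, x = -29 mm, y = 0 in the mount's frame: round through hole, diameter 12.5 mm, chamfered 2.5 mm
- hole_rear (a point): mouth of the deck's rear hole, same size, x = +29 mm, y = 0 in the mount's frame; the holes are 58 mm apart, one on either side of the cylinder
- cylinder: stainless gas sample cylinder, loose in the V saddles, diameter 40 mm, about 230 mm long over its fittings, needle valve at its +y end, 0.4 to 0.8 kg. Origin on its axis at mid-length, 82 mm above the desk (its top is at 102 mm); y along its axis; lies up to 8 mm off centre along it
- ubolt: steel U-bolt, stands legs down in the stowage block. Legs 10 mm thick, 58 mm apart along its x (48 mm clear), tips tapered to 5 mm, a 5 mm neck 14 to 26 mm above the tips; crown's underside 90 mm, top 100 mm above the tips. Origin midway between the leg tips, z up; 0.15 to 0.31 kg. Fully home, its crown rests on the cylinder and its origin is 12 mm above the desk; either way round fits
- ubolt_grip (a point): middle of the black grip block on the U-bolt's crown, 120 mm above the leg tips: block 36 mm (x) by 15 mm (y), from 98 to 132 mm above the tips. Pinch it here across its 15 mm, from above
- stow_block: fixed grey plastic block 92 x 40 x 48 mm on a thin foot, two holes of 13.5 mm, 38 mm deep along its x; the U-bolt stands straight in them (x along x) with its tips 10 mm above the desk. Origin on the desk under its centre. Lifting the U-bolt straight up by 40 mm clears it
- lever (a joint): lever angle, rad: 0 = up as found (65 degrees above level, leaning to the mount's -x), growing as it swings down to the front; stop at 0.95 (11 degrees above level). A spring (about 3 N at the grip) swings it back up unless its pawl has dropped into the lower notch, which it can from 0.91 to the stop once the button is let out; it then settles near 0.91 and is locked
- lever_hinge (a point): the lever's hinge, 56 mm above the desk, at x = -45 mm, y = -90 mm in the mount's frame; axis parallel to the mount's y. Going down, the lever draws the lock plate round the necks of the U-bolt's legs; if the U-bolt is not fully home the plate strikes the legs and stops the lever; with the lever down the legs cannot enter
- lever_grip (a point): centre of the lever's black grip at the button, 135 mm from the hinge. Grip 26 mm wide (along the hinge axis), 24 mm thick, 74 mm long, ending 32 mm past this point. The frame turns with the lever: -x along it away from the hinge, y the hinge axis. Pinch here across the width, one finger on the button; the grip may pivot between the fingers as it swings
- button_face (a point): outer face of the release button: round, steel, diameter 15 mm, on the grip's -y (right) side, standing 7 mm out; it is pressed along +y. Its spring takes 4 N to start and 8 N fully in (1 mm then still stands out)
- button (a joint): how far the release button is pressed, m: 0 = out, 0.006 = fully in; from about 0.004 on the pawl is clear of its notch. While it is out and the pawl is in a notch, the lever is locked
- bottle: open glass bottle, 57 mm diameter, 122 mm high, the bottle just right of the mount, a bystander. Origin at the centre of its underside
- beaker: small glass beaker, 51 mm diameter, 52 mm high, just right of the mount, a bystander. Origin at the centre of its underside
- vial: brown glass vial with black cap, 22 mm diameter, 48 mm high, just right of the mount, a bystander. Origin at the centre of its underside

How it is judged (in metres and radians):
On the way, in this order (a step that is already met when the one before it is completed fails the run):
1. the U-bolt is fully home: both legs through the two holes of the deck, crown down on the cylinder, and let go, with the lever still up (z of ubolt in the frame of mount between 0.009 and 0.0145 m and horizontal distance between ubolt and mount below 0.004 m and angle between the x axis of ubolt and the x axis of mount, either way round below 0.12 rad and contact force between the fingers and ubolt below 0.1 N and value of joint lever below 0.1 rad), for 0.2 s.
2. the release button is held in while the lever swings down (value of joint button above 0.003 m and value of joint lever above 0.15 rad and contact force between the fingers and button above 1 N), for 0.1 s.
At the end, for the whole second after the job is handed in: Lever latched down (over 0.88 rad, button sprung out, under 1.5 mm in); U-bolt through both holes, origin within 4 mm of the mount's centre, tips 9 to 15.5 mm above the desk, within 0.12 rad of the line of holes; cylinder centre within 87 mm of the mount's origin; all at rest (value of joint lever above 0.88 rad and value of joint button below 0.0015 m and z of ubolt in the frame of mount between 0.009 and 0.0155 m and horizontal distance between ubolt and mount below 0.004 m and angle between the x axis of ubolt and the x axis of mount, either way round below 0.12 rad and distance between cylinder and mount below 0.087 m and linear speed of each of ubolt, cylinder below 0.02 m/s and velocity of joint lever below 0.05 rad/s); the robot touches nothing.
It fails at once if the cylinder is lifted or shoved more than 15 mm (distance of cylinder from where it was at the start of the episode above 0.015 m).
It fails at once if the glass bottle, beaker or vial is shifted more than 20 mm or tipped (distance of any of bottle, beaker, vial from where it was at the start of the episode above 0.02 m or angle between any of bottle, beaker, vial's own z axis and vertical above 0.4 rad).
It also fails if it takes over 54 s, if anything falls off the work surface, if the arm or the gripper's body presses on something with over 40 N, if the wrist force passes 120 N, or if a joint passes its speed limit or range.

## Working session

There is one attempt and no reset: what is moved stays moved. The work goes in short steps, Python scripts to look and compute and a tool call to move; the robot and the scene stay as the last step left them, time stands still between calls to the robot, and variables do not carry over. Pictures are saved under pics/ and viewed, at most 10 in all, crops included, and the job is handed in when it is done.

```bash
ls; mkdir -p pics; python3 - <<'E'
from rig import bot, viewer, telemetry
import cv2,numpy as np
s=telemetry.read_state();print(s['position'],s['tcp_rot'],s['opening'],s['time_s'])
for n in('side','top'):
    c=viewer.capture(n);cv2.imwrite(f'pics/{n}0.png',c['color'][:,:,::-1]);np.savez(f'{n}0.npz',**c)
    print(n,c.keys(),c['K'],c['view'])
E
```

```text
pics
rig.py
[0.14143292 0.60805993 0.22158516] [[-9.73931591e-01  2.26840408e-01 -8.28424784e-04]
 [ 2.26841618e-01  9.73929763e-01 -1.92277821e-03]
 [ 3.70663760e-04 -2.06057566e-03 -9.99997808e-01]] 0.9985428217481968 0.0
side dict_keys(['color', 'K', 'view']) [[402.41511351   0.         309.65555092]
 [  0.         402.41511351 201.26632439]
 [  0.           0.           1.        ]] [[ 0.97788378 -0.20877088  0.0125715  -0.57679979]
 [ 0.12021909  0.61025817  0.78302767 -0.1033108 ]
 [-0.17114523 -0.76419872  0.62185981 -1.06078424]
 [ 0.          0.          0.          1.        ]]
top dict_keys(['color', 'K', 'view']) [[483.07146423   0.         316.79987481]
 [  0.         483.07146423 204.02490875]
 [  0.           0.           1.        ]] [[-0.04684853 -0.99890088  0.00149964 -0.08158306]
 [ 0.97732332 -0.04552608  0.20680063 -0.62415373]
 [-0.20650506  0.01115394  0.97838195 -1.30773594]
 [ 0.          0.          0.          1.        ]]
```

View pics/side0.png

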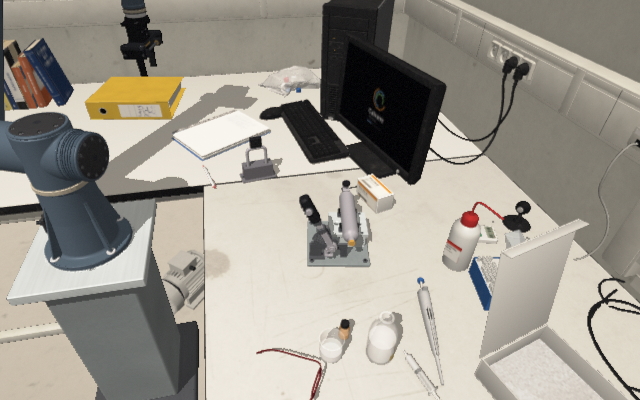

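View pics/top0.png

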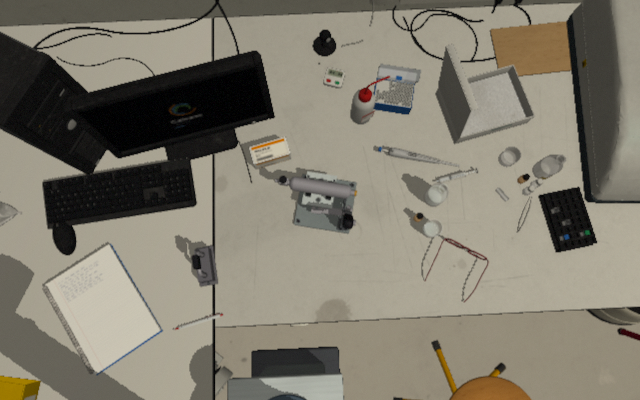

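The side view shows the mount at about (338,230) and the U-bolt in its block at (257,158). In the top view the mount is at (325,200) and the U-bolt at (203,263). I'll enlarge both.

```bash
python3 - <<'E'
import cv2,numpy as np
s=cv2.imread('pics/side0.png');t=cv2.imread('pics/top0.png')
def cr(im,x,y,w,h,k=5):return cv2.resize(im[y:y+h,x:x+w],None,fx=k,fy=k,interpolation=cv2.INTER_CUBIC)
# 80x60 tiles? 
A=np.hstack([cr(s,295,175,80,100,5),cr(t,275,160,80,80,5)[:400].repeat(1,0) if 0 else np.vstack([cr(t,275,165,80,75,5),np.zeros((125,400,3),np.uint8)])])
cv2.imwrite('pics/mount.png',A)
B=np.hstack([cr(s,230,125,60,65,6),cr(t,172,230,60,65,6)])
cv2.imwrite('pics/stow.png',B)
E
```

```text
(no output)
```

View pics/mount.png

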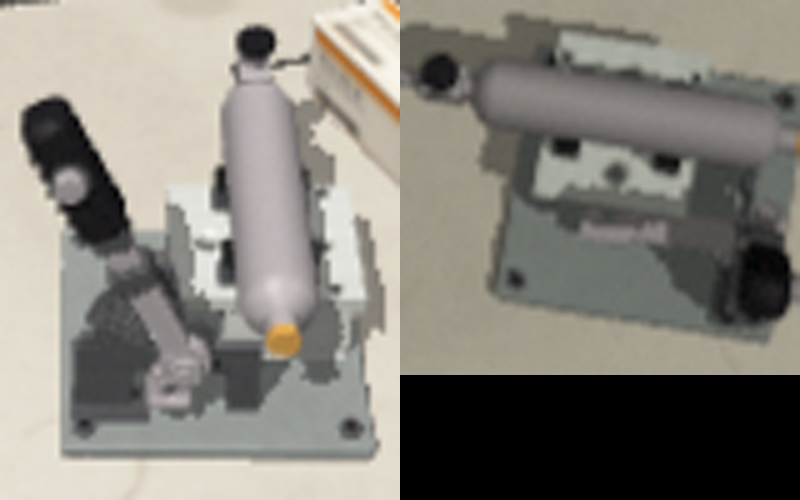

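View pics/stow.png

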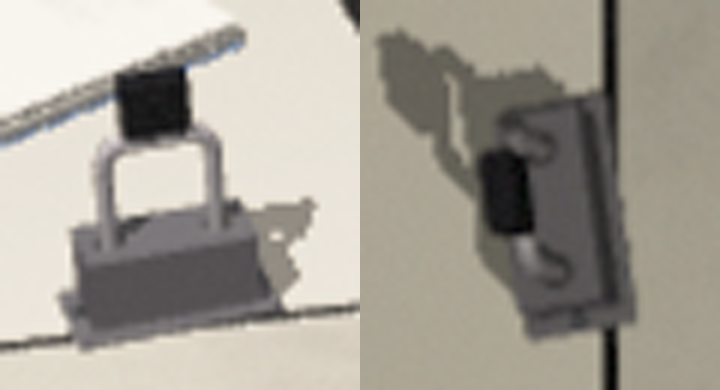

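The mount tile shows the front hole at about (318,199) in top and (336,224) in side. The rear hole mark is at about (359,224) in side. The button is at (309,212) in side. The stow tile shows the black grip block at about (255,142) in side and (256,262)/6-scaled, i.e. (196,262), in top.

```bash
cat > h.py <<'E'
import numpy as np,cv2
from rig import bot, viewer, telemetry
def load(n):
    d=np.load(n+'.npz');return dict(d)
def snap(n,tag):
    c=viewer.capture(n);np.savez(f'{n}{tag}.npz',**c);cv2.imwrite(f'pics/{n}{tag}.png',c['color'][:,:,::-1]);return c
def ray(c,uv):
    R=c['view'][:3,:3];t=c['view'][:3,3];x=np.linalg.solve(c['K'],[uv[0],uv[1],1]);d=R.T@np.array([x[0],-x[1],-x[2]])
    return -R.T@t,d/np.linalg.norm(d)
def plane(c,uv,z):
    o,d=ray(c,uv);return o+d*(z-o[2])/d[2]
def tri(c1,u1,c2,u2):
    a,d=ray(c1,u1);b,e=ray(c2,u2)
    s=np.linalg.lstsq(np.c_[d,-e],b-a,rcond=None)[0];p,q=a+d*s[0],b+e*s[1]
    return (p+q)/2,np.linalg.norm(p-q)
def proj(c,p):
    x=c['view'][:3,:3]@np.array(p)+c['view'][:3,3];u=c['K']@np.array([x[0],-x[1],-x[2]]);return u[:2]/u[2]
def blob(c,box,thr,dark=True):
    x0,y0,x1,y1=box;g=c['color'][y0:y1,x0:x1].max(2);m=((g<thr) if dark else (g>thr)).astype(np.uint8)
    n,l,st,ce=cv2.connectedComponentsWithStats(m);i=1+np.argmax(st[1:,4])
    pts=np.argwhere(l==i)[:,::-1]+[x0,y0];return ce[i]+[x0,y0],st[i,4],cv2.minAreaRect(pts.astype(np.float32)),pts
E
python3 - <<'E'
from h import *
np.set_printoptions(precision=4,suppress=True)
s=load('side0');t=load('top0')
bs=blob(s,(243,132,268,150),60);bt=blob(t,(188,250,205,272),60)
print('grip',bs[:3],bt[:3],tri(s,bs[0],t,bt[0]))
# yaw of grip at z=.142
r=cv2.boxPoints(bt[2]);P=np.array([plane(t,q,.14)[:2] for q in r]);print(P,np.linalg.norm(np.diff(P,axis=0),axis=1))
print('legs at z58 (top)',[plane(t,q,.048) for q in((172+545/6,230+150/6),(172+560/6,230+270/6))])
# front hole
g=t['color'][194:205,310:326].max(2);print(g)
g=s['color'][219:230,328:344].max(2);print(g)
g=s['color'][219:230,350:366].max(2);print(g)
h=(275+215/5,165+172/5)
print('hole',plane(t,h,.054),plane(s,(295+205/5,175+244/5),.054),plane(s,(295+318/5,175+244/5),.054))
print('tri',tri(t,h,s,(336,223.8)))
# plate front edge, top
T=t['color'].astype(float).mean(2);E=[]
for x in range(298,345):
    y=int(round(224+(x-294.4)*9/54.6));col=T[y-6:y+7,x];d=np.diff(col);k=np.clip(d,0,None);k[k<8]=0
    E.append((x,y-5.5+(k*np.arange(12)).sum()/max(k.sum(),1)))
E=np.array(E);l=cv2.fitLine(E.astype(np.float32),cv2.DIST_HUBER,0,.01,.01).ravel();a=l[2:]-l[:2]*20;b=l[2:]+l[:2]*20
A,B=plane(t,a,.01),plane(t,b,.01);print('front edge',A,B,'mount y dir yaw',np.degrees(np.arctan2(*(A-B)[[1,0]])))
E
```

```text
grip (array([255.2636, 141.6636]), np.int32(110), ((255.0, 141.5), (11.0, 10.0), 90.0)) (array([196.0901, 261.6306]), np.int32(111), ((196.0, 262.0), (14.0, 8.0), 90.0)) (array([0.4655, 0.2169, 0.1241]), np.float64(0.0015867865999527843))
[[0.4825 0.2238]
 [0.4816 0.2029]
 [0.445  0.2027]
 [0.446  0.2236]] [0.021  0.0366 0.0209]
legs at z58 (top) [array([0.4838, 0.0478, 0.048 ]), array([0.4277, 0.0422, 0.048 ])]
[[ 41 146 171 162 155 149 141 137 136 119 116  96  86  87  90  91]
 [ 76 151 171 172 169 172 172 173 170 160 154 116  90  92  93  82]
 [112 159 171 172 172 174 170 165 162 165 170 150 140 119 106  74]
 [152 167 172 172 170 170 161 137 124 140 155 167 171 153 119  72]
 [172 172 172 171 171 160 125  89  77 104 134 164 173 174 153  96]
 [170 172 172 171 168 140  90  67  64  82 122 161 173 173 173 144]
 [170 171 173 169 170 142  97  74  67  81 128 162 172 175 173 172]
 [163 170 173 153 164 160 128  99  88 111 151 169 174 173 172 171]
 [133 144 144 120 135 139 129 111 107 142 147 146 147 166 171 172]
 [105 104 105 103 106 106 106 107 105 132 120 105 106 135 146 146]
 [ 98 105 105 
[... 1085 characters left out ...]
 133  74  74  93 169 203 224 226 226 225]
 [191 188 184 176 168 156 135  79  52  65 110 193 223 226 226 227]
 [190 188 184 178 169 157 139  94  56  98 172 222 226 227 227 227]
 [189 190 186 178 170 159 142 102  56 128 203 223 225 226 225 226]
 [191 190 188 179 172 162 145 121  62 132 139 221 227 227 227 227]
 [193 192 189 180 173 164 150 126  90 132 140 220 227 227 227 227]
 [197 195 191 184 176 167 153 129  97 133 139 220 227 227 227 226]]
hole [ 0.6355 -0.1148  0.054 ] [ 0.6333 -0.1205  0.054 ] [ 0.6909 -0.132   0.054 ]
tri (array([ 0.6358, -0.1148,  0.0488]), np.float64(0.0014871542939500371))
front edge [ 0.5653 -0.0674  0.01  ] [ 0.5469 -0.183   0.01  ] mount y dir yaw 80.94687036627816
```

```bash
python3 - <<'E'
from h import *
np.set_printoptions(precision=4,suppress=True)
s=load('side0');t=load('top0')
L=[(172+185/6,230+150/6),(172+200/6,230+270/6)]
a,b=[plane(t,q,.048) for q in L];print('legs top',a,b,np.linalg.norm(a-b),(a+b)/2,np.degrees(np.arctan2(*(a-b)[[1,0]])))
L=[(230+109/6,125+240/6),(230+217/6,125+222/6)]
a,b=[plane(s,q,.048) for q in L];print('legs side',a,b,np.linalg.norm(a-b),(a+b)/2,np.degrees(np.arctan2(*(b-a)[[1,0]])))
# stow block long front-bottom edge from side: block top front edge
c=[(230+80/6,125+262/6),(230+248/6,125+233/6)]
a,b=[plane(s,q,.048) for q in c];print('block top front edge',np.linalg.norm(a-b),np.degrees(np.arctan2(*(b-a)[[1,0]])))
c=[(172+(530-360)/6,230+312/6),(172+(500-360)/6,230+105/6),(172+(588-360)/6,230+95/6),(172+(615-360)/6,230+300/6)]
q=np.array([plane(t,x,.048) for x in c]);print('block corners',q,q.mean(0),[np.degrees(np.arctan2(*(q[i]-q[j])[[1,0]])) for i,j in((1,0),(2,3))])
g=np.array([.4655,.2169,.124])
print('grip at planes',plane(s,(255.26,141.66),.13),plane(t,(196.09,261.63),.133))
E
```

```text
legs top [0.4917 0.2165 0.048 ] [0.4355 0.2094 0.048 ] 0.05664843795454532 [0.4636 0.213  0.048 ] 7.171957194010094
legs side [0.4361 0.2086 0.048 ] [0.4937 0.2151 0.048 ] 0.05797026331868775 [0.4649 0.2118 0.048 ] 6.409926187729167
block top front edge 0.08946914544181479 6.822501079065922
block corners [[0.4168 0.2233 0.048 ]
 [0.5139 0.2377 0.048 ]
 [0.5167 0.1963 0.048 ]
 [0.4205 0.1839 0.048 ]] [0.467  0.2103 0.048 ] [np.float64(8.427584970215664), np.float64(7.345805453580628)]
grip at planes [0.464  0.2065 0.13  ] [0.4654 0.2147 0.133 ]
```

The two views agree that the U-bolt stands at about (0.4645, 0.2125) with yaw 7°. I'll move above it first.

The rows are not in the units I measure in: shifts go in shares of 50 cm and turns go in shares of 180 degrees. I convert before sending: -0.404 m / 0.5 = -0.808, -0.312 m / 0.5 = -0.624, -20 degrees / 180 = -0.1111.

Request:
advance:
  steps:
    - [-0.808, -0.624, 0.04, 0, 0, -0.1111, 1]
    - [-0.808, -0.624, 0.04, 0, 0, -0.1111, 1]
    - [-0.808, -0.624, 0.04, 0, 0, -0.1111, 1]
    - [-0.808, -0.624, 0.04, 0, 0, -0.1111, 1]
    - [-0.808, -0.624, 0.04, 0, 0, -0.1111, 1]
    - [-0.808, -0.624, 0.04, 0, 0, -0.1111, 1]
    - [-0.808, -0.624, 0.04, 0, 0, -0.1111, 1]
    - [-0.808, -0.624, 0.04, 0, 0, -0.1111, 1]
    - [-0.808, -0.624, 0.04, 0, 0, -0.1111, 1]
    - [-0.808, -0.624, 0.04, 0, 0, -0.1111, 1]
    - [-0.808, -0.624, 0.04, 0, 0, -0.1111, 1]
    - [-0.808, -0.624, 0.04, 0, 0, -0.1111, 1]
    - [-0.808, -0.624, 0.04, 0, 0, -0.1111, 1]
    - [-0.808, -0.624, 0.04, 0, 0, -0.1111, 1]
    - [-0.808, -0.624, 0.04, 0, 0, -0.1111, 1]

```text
refused: steps: the value is too long (schema: maxItems 1). Nothing was moved.
```

Nothing moved. I misread the format; it is a list holding one list of rows, three levels of brackets. Resending.

Request:
advance:
  steps:
    - [[-0.808, -0.624, 0.04, 0, 0, -0.1111, 1], [-0.808, -0.624, 0.04, 0, 0, -0.1111, 1], [-0.808, -0.624, 0.04, 0, 0, -0.1111, 1], [-0.808, -0.624, 0.04, 0, 0, -0.1111, 1], [-0.808, -0.624, 0.04, 0, 0, -0.1111, 1], [-0.808, -0.624, 0.04, 0, 0, -0.1111, 1], [-0.808, -0.624, 0.04, 0, 0, -0.1111, 1], [-0.808, -0.624, 0.04, 0, 0, -0.1111, 1], [-0.808, -0.624, 0.04, 0, 0, -0.1111, 1], [-0.808, -0.624, 0.04, 0, 0, -0.1111, 1], [-0.808, -0.624, 0.04, 0, 0, -0.1111, 1], [-0.808, -0.624, 0.04, 0, 0, -0.1111, 1], [-0.808, -0.624, 0.04, 0, 0, -0.1111, 1], [-0.808, -0.624, 0.04, 0, 0, -0.1111, 1], [-0.808, -0.624, 0.04, 0, 0, -0.1111, 1]]

```text
time_s: 1.6
position: [0.4631, 0.2145, 0.2026]
tcp_rot: [[-0.992, -0.122, -0.001], [-0.122, 0.992, 0.0], [0.001, 0.0, -1.0]]
force: [1.1, -0.2, 0.2]
opening: 0.998
grasp_force: 0.0
```

```bash
python3 - <<'E'
from h import *
np.set_printoptions(precision=4,suppress=True)
s=telemetry.read_state();print(s['position'],s['tcp_rot'])
R=s['tcp_rot'];print(R.T@(np.array([.4645,.2125,.112])-s['position']))
c=snap('side','1');d=snap('top','1')
A=c['color'][90:190,190:310];cv2.imwrite('pics/a1.png',cv2.resize(A[:,:,::-1],None,fx=5,fy=5,interpolation=cv2.INTER_CUBIC))
E
```

```text
[0.4631 0.2145 0.2026] [[-0.9925 -0.1224 -0.0006]
 [-0.1224  0.9925  0.0001]
 [ 0.0006  0.0002 -1.    ]]
[-0.0012 -0.0022  0.0906]
```

View pics/a1.png

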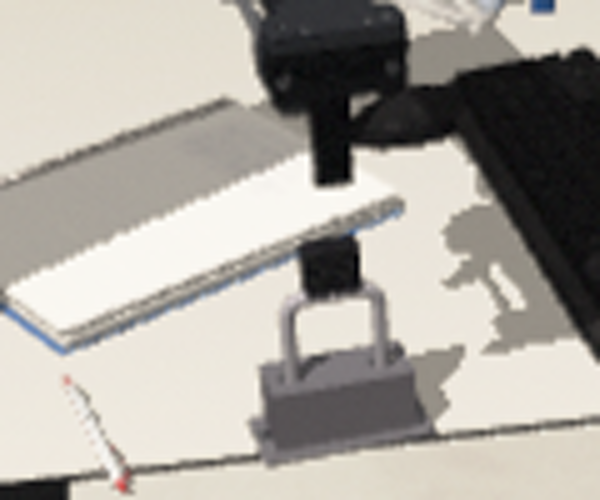

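The side crop shows the fingers at x≈333, straight above the black block at x≈331. I'll go down and grip.

Scaled: 0.09 m / 0.5 = 0.18, -0.002 m / 0.5 = -0.004.

Request:
advance:
  steps:
    - [[-0.002, -0.004, 0.09, 0, 0, 0, 1], [-0.002, -0.004, 0.16, 0, 0, 0, 1], [-0.002, -0.004, 0.18, 0, 0, 0, 1], [-0.002, -0.004, 0.18, 0, 0, 0, 0.6], [-0.002, -0.004, 0.18, 0, 0, 0, 0], [-0.002, -0.004, 0.18, 0, 0, 0, 0], [-0.002, -0.004, 0.18, 0, 0, 0, 0], [-0.002, -0.004, 0.18, 0, 0, 0, 0], [-0.002, -0.004, 0.18, 0, 0, 0, 0], [-0.002, -0.004, 0.18, 0, 0, 0, 0], [-0.002, -0.004, 0.18, 0, 0, 0, 0], [-0.002, -0.004, 0.18, 0, 0, 0, 0]]

```text
time_s: 2.9
position: [0.4656, 0.2113, 0.1125]
tcp_rot: [[-0.993, -0.12, -0.0], [-0.12, 0.993, -0.0], [0.0, -0.0, -1.0]]
force: [0.0, 0.2, -0.2]
opening: 0.265
grasp_force: 0.0
```

Request:
advance:
  steps:
    - [[0, 0, 0, 0, 0, 0, 0], [0, 0, 0, 0, 0, 0, 0], [0, 0, 0, 0, 0, 0, 0], [0, 0, 0, 0, 0, 0, 0]]

```text
time_s: 3.3
position: [0.4656, 0.2118, 0.1125]
tcp_rot: [[-0.993, -0.12, -0.0], [-0.12, 0.993, 0.001], [-0.0, 0.001, -1.0]]
force: [-0.2, 3.2, -0.7]
opening: 0.173
grasp_force: 29.6
```

Request:
advance:
  steps:
    - [[0, 0, -0.06, 0, 0, 0, 0], [0, 0, -0.12, 0, 0, 0, 0], [0, 0, -0.2, 0, 0, 0, 0], [0, 0, -0.28, 0, 0, 0, 0], [0, 0, -0.28, 0, 0, 0, 0], [0, 0, -0.28, 0, 0, 0, 0]]

```text
time_s: 3.9
position: [0.4653, 0.2108, 0.2526]
tcp_rot: [[-0.993, -0.12, 0.0], [-0.12, 0.993, -0.001], [-0.0, -0.001, -1.0]]
force: [-0.0, -0.6, -3.1]
opening: 0.168
grasp_force: 29.9
```

The block is held: opening 14.6 mm and 3.1 N of weight. I'll carry it over the mount and turn 16°.

Scaled: -0.354 m / 0.5 = -0.708, 0.02 m / 0.5 = 0.04, 16 degrees / 180 = 0.0889.

Request:
advance:
  steps:
    - [[-0.314, -0.708, 0, 0, 0, 0.0889, 0], [-0.314, -0.708, 0, 0, 0, 0.0889, 0], [-0.314, -0.708, 0, 0, 0, 0.0889, 0], [-0.314, -0.708, 0, 0, 0, 0.0889, 0], [-0.314, -0.708, 0, 0, 0, 0.0889, 0], [-0.314, -0.708, 0, 0, 0, 0.0889, 0], [-0.314, -0.708, 0, 0, 0, 0.0889, 0], [-0.314, -0.708, 0, 0, 0, 0.0889, 0], [-0.314, -0.708, 0, 0, 0, 0.0889, 0], [-0.314, -0.708, 0.04, 0, 0, 0.0889, 0], [-0.314, -0.708, 0.05, 0, 0, 0.0889, 0], [-0.314, -0.708, 0.05, 0, 0, 0.0889, 0], [-0.314, -0.708, 0.05, 0, 0, 0.0889, 0]]

```text
time_s: 5.2
position: [0.6634, -0.1206, 0.2267]
tcp_rot: [[-0.988, 0.158, -0.002], [0.158, 0.988, 0.001], [0.002, 0.0, -1.0]]
force: [-0.2, 0.2, -2.8]
opening: 0.171
grasp_force: 30.0
```

```bash
python3 - <<'E'
from h import *
c=snap('side','2');d=snap('top','2')
A=cv2.resize(c['color'][130:250,290:390,::-1],None,fx=5,fy=5,interpolation=cv2.INTER_CUBIC)
B=cv2.resize(d['color'][140:240,280:340,::-1],None,fx=5,fy=5,interpolation=cv2.INTER_CUBIC);B=np.vstack([B,np.zeros((100,300,3),np.uint8)])
cv2.imwrite('pics/a2.png',np.hstack([A,B]))
E
```

```text
(no output)
```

View pics/a2.png

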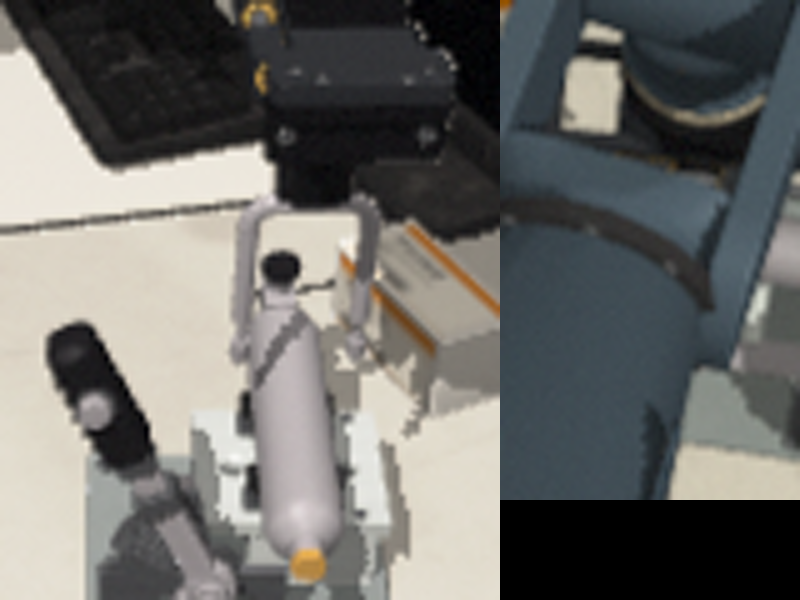

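The side crop shows the U-bolt hanging straight. Its leg tips are at about (337.7,201.6) and (361,201.6). The top view is blocked by the arm. I'll use the known tip height to find the side camera's bias.

```bash
python3 - <<'E'
from h import *
np.set_printoptions(precision=4,suppress=True)
c=load('side2')
print(c['color'][190:207,330:343].max(2));print(c['color'][190:207,354:368].max(2))
s=telemetry.read_state();p=s['position'];R=s['tcp_rot'];print(p)
for z in(.122,.124,.126):
  a,b=plane(c,(337.6,201.3),z),plane(c,(361,201.3),z);print(a,b,(a+b)/2-p,np.linalg.norm(a-b),np.degrees(np.arctan2(*(b-a)[[1,0]])))
for k in(29,-29):
  q=p+R@[ -k/1000*-1*-1,0,0.1025];print('pred tip',proj(c,q),'pred pixel of shoulder z+.014',proj(c,q+[0,0,.02]))
# predicted hole pixels for mount at xy,yaw
for x,y,th in((.6637,-.1215,-9.2),(.6637,-.1215,-10)):
  u=np.radians(th);print([proj(c,[x+k*np.cos(u),y+k*np.sin(u),.054]) for k in(-.029,.029)])
E
```

```text
[[221 222 222 222 222 222 178 151 144 126 128 188 118]
 [221 220 221 222 222 221 178 149 142 124 149 205 135]
 [220 220 220 221 221 222 165 147 142 120 148 182 164]
 [220 219 219 220 222 221 171 149 140 117 144 168 175]
 [219 219 219 220 221 221 196 159 138 122 138 161 173]
 [219 218 219 220 220 221 221 172 135 137 146 161 174]
 [218 218 218 218 219 220 219 164 136 128 145 160 173]
 [220 220 221 219 220 220 203 166 138 159 148 161 173]
 [220 220 220 221 221 221 178 167 159 157 146 159 172]
 [220 220 221 220 219 214 151 153 154 109 139 156 170]
 [221 221 221 221 220 196 145 140 127 100 136 155 169]
 [220 220 219 220 221 219 158 133 121 109 136 153 168]
 [219 220 219 220 219 220 185 147 156 147 138 153 156]
 [220 220 219 220 219 219 219 199 219 176 141 140 102]
 [218 219 219 219 219 219 220 221 221 174 140  95  90]
 [219 218 219 220 220 219 220 221 221 171 138  94  89]
 [220 219 219 221 221 222 221 221 221 172 136  92 109]]
[[222 222 191 183 175 182 151 148 141 116 147 177 123 108]
 [223 224 193 181 181 174 145 147 139 112 149 178 123 108]
 [224 223 208 177 151 154 145 148 135 111 153 
[... 792 characters left out ...]
9 141 140 140 140 139 216 224 224 225 225 224]]
[ 0.6642 -0.1209  0.2281]
[ 0.6358 -0.1126  0.122 ] [ 0.6934 -0.124   0.122 ] [ 0.0004  0.0026 -0.1061] 0.05875745984467888 -11.144557477479804
[ 0.635 -0.115  0.124] [ 0.6925 -0.1264  0.124 ] [-0.0005  0.0002 -0.1041] 0.058569677998212964 -11.14455747747969
[ 0.6342 -0.1175  0.126 ] [ 0.6915 -0.1287  0.126 ] [-0.0014 -0.0022 -0.1021] 0.05838189615174719 -11.144557477479662
pred tip [361.1385 200.5404] pred pixel of shoulder z+.014 [361.8853 194.1843]
pred tip [338.0343 201.08  ] pred pixel of shoulder z+.014 [338.493  194.7127]
[array([336.3033, 222.797 ]), array([358.4486, 222.272 ])]
[array([336.2885, 222.6937]), array([358.47  , 222.3749])]
```

In this view the residuals at the tips and at the holes match: about (-0.4,+0.7) px at the front and (+0.3,+1.6) px at the rear. So the mount is at about (0.6637,-0.1215) with yaw -9.1°, right under the legs. I'll lower in stages and watch the force.

Scaled: 0.075 m / 0.5 = 0.15, 0.07 m / 0.5 = 0.14.

Request:
advance:
  steps:
    - [[0, 0, 0.06, 0, 0, 0, 0], [0, 0, 0.11, 0, 0, 0, 0], [0, 0, 0.13, 0, 0, 0, 0], [0, 0, 0.14, 0, 0, 0, 0], [0, 0, 0.15, 0, 0, 0, 0], [0, 0, 0.15, 0, 0, 0, 0]]

```text
time_s: 5.9
position: [0.6645, -0.1213, 0.1532]
tcp_rot: [[-0.987, 0.158, 0.001], [0.158, 0.987, -0.0], [-0.001, -0.0, -1.0]]
force: [-0.7, 0.2, -2.6]
opening: 0.167
grasp_force: 30.0
```

Request:
advance:
  steps:
    - [[0, 0, 0.008, 0, 0, 0, 0], [0, 0, 0.016, 0, 0, 0, 0], [0, 0, 0.016, 0, 0, 0, 0]]

```text
time_s: 6.2
position: [0.6642, -0.121, 0.1448]
tcp_rot: [[-0.987, 0.159, 0.001], [0.159, 0.987, 0.0], [-0.001, 0.001, -1.0]]
force: [-0.3, 1.0, -1.2]
opening: 0.166
grasp_force: 30.0
```

Scaled: 0.029 m / 0.5 = 0.058, 0.028 m / 0.5 = 0.056.

Request:
advance:
  steps:
    - [[0, 0, 0.02, 0, 0, 0, 0], [0, 0, 0.036, 0, 0, 0, 0], [0, 0, 0.046, 0, 0, 0, 0], [0, 0, 0.052, 0, 0, 0, 0], [0, 0, 0.056, 0, 0, 0, 0], [0, 0, 0.058, 0, 0, 0, 0], [0, 0, 0.058, 0, 0, 0, 0]]

```text
time_s: 6.9
position: [0.664, -0.1209, 0.1152]
tcp_rot: [[-0.987, 0.158, -0.0], [0.158, 0.987, 0.001], [0.0, 0.001, -1.0]]
force: [0.8, 3.0, -3.3]
opening: 0.169
grasp_force: 30.0
```

Request:
advance:
  steps:
    - [[0, 0, 0.002, 0, 0, 0, 0], [0, 0, 0.004, 0, 0, 0, 0], [0, 0, 0.004, 0, 0, 0, 0]]

```text
time_s: 7.2
position: [0.6642, -0.121, 0.1145]
tcp_rot: [[-0.987, 0.158, 0.001], [0.158, 0.987, 0.0], [-0.001, 0.0, -1.0]]
force: [-1.2, 3.9, 3.8]
opening: 0.172
grasp_force: 30.0
```

Contact at 6-7 N at the expected height, so it is home. Release and rise.

Scaled: -0.18 m / 0.5 = -0.36, -0.14 m / 0.5 = -0.28.

Request:
advance:
  steps:
    - [[0, 0, -0.002, 0, 0, 0, 0.6], [0, 0, -0.002, 0, 0, 0, 0.6], [0, 0, -0.002, 0, 0, 0, 0.6], [0, 0, -0.002, 0, 0, 0, 0.6], [0, 0, -0.002, 0, 0, 0, 0.6], [0, 0, -0.002, 0, 0, 0, 0.6], [0, 0, -0.1, 0, 0, 0, 1], [0, 0, -0.2, 0, 0, 0, 1], [0, 0, -0.28, 0, 0, 0, 1], [0, 0, -0.36, 0, 0, 0, 1], [0, 0, -0.36, 0, 0, 0, 1], [0, 0, -0.36, 0, 0, 0, 1]]

```text
time_s: 8.4
position: [0.6644, -0.1214, 0.295]
tcp_rot: [[-0.987, 0.158, 0.003], [0.158, 0.987, -0.001], [-0.003, -0.001, -1.0]]
force: [0.5, 0.8, -1.0]
opening: 0.978
grasp_force: 0.0
```

```bash
python3 - <<'E'
from h import *
np.set_printoptions(precision=4,suppress=True)
c=snap('side','3');print(telemetry.read_state()['position'])
A=cv2.resize(c['color'][165:275,290:390,::-1],None,fx=5,fy=5,interpolation=cv2.INTER_CUBIC);cv2.imwrite('pics/a3.png',A)
# button: bright blob on black grip (z unknown) ; grip blob
t=load('top0')
bs=blob(c,(297,190,325,228),60);bt=blob(t,(340,208,358,236),60);print('lever black',bs[:3],bt[:3])
print('black ext side', bs[3].min(0),bs[3].max(0),'top',bt[3].min(0),bt[3].max(0))
bb=blob(c,(303,205,315,218),130,False);print('button',bb[:2])
# predicted, mount (.6637,-.1213) yaw -9.1
u=np.radians(-9.1);X=np.array([np.cos(u),np.sin(u),0]);Y=np.array([-np.sin(u),np.cos(u),0]);O=np.array([.664,-.1211,0])
H=O-.045*X-.09*Y+[0,0,.056];a=np.radians(65);d=-np.cos(a)*X+np.array([0,0,np.sin(a)])
G=H+.135*d;print('grip',G,proj(c,G),proj(t,G),'button',proj(c,G-.02*Y),'end',proj(t,H+.167*d),'ubolt grip',proj(c,O+[0,0,.132]))
E
```

```text
[ 0.6634 -0.1211  0.2931]
lever black (array([309.8835, 208.703 ]), np.int32(266), ((309.6084899902344, 208.9953155517578), (31.081144332885742, 10.781272888183594), 60.945396423339844)) (array([345.8645, 219.8972]), np.int32(214), ((346.0, 218.5), (21.0, 12.0), 90.0))
black ext side [300 195] [320 223] top [340 208] [352 229]
button (array([306.6 , 212.88]), np.int32(50))
grip [ 0.549  -0.1938  0.1784] [310.8968 208.4281] [350.2916 220.233 ] button [311.3896 214.2398] end [350.5664 223.4846] ubolt grip [349.6866 198.8626]
```

View pics/a3.png

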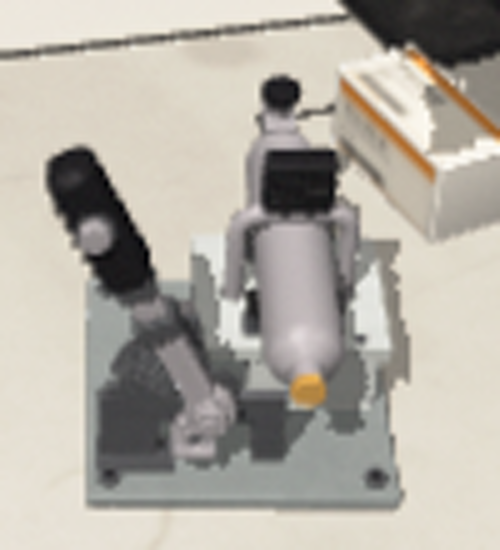

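The U-bolt is seated, with its grip block at (350,201) against a prediction of (349.7,199). The button is at (309.2,212.4), about 2.5 px from its prediction, so I'll triangulate it.

```bash
python3 - <<'E'
from h import *
np.set_printoptions(precision=4,suppress=True,linewidth=200)
c=load('side3');t=load('top0')
print(t['color'][208:234,338:362].max(2))
A=cv2.resize(t['color'][195:245,320:370,::-1],None,fx=6,fy=6,interpolation=cv2.INTER_CUBIC)
B=cv2.resize(c['color'][190:240,290:340,::-1],None,fx=6,fy=6,interpolation=cv2.INTER_CUBIC)
cv2.imwrite('pics/a4.png',np.hstack([A,B]))
u=np.radians(-9.1);X=np.array([np.cos(u),np.sin(u),0]);Y=np.array([-np.sin(u),np.cos(u),0]);O=np.array([.664,-.1211,0])
H=O-.045*X-.09*Y+[0,0,.056]
for ang in(60,65,70):
  a=np.radians(ang);d=-np.cos(a)*X+np.array([0,0,np.sin(a)])
  for r in(0,.093,.135,.167):print(ang,r,proj(c,H+r*d),proj(t,H+r*d),'-y face',proj(c,H+r*d-.013*Y),proj(t,H+r*d-.013*Y),'btn',proj(c,H+r*d-.02*Y),proj(t,H+r*d-.02*Y))
E
```

```text
[[ 71  70  70  69  69  59  62  75  67  80  87  96  91 108 115 155 166 168 166 165 166 163 166 161]
 [ 77  77  75  69  57  62  58  67  63  67  67  75  97 121 128 155 167 165 167 165 166 165 164 163]
 [ 84  81  82  72  51  49  43  50  51  54  63  68 105 131 135 157 166 165 164 166 166 164 163 161]
 [ 82  81  82  82  55  46  41  47  51  48  51  53  78 106 140 160 166 164 165 166 167 163 165 164]
 [ 83  83  82  82  58  63  54  53  53  53  55  53  49  70 145 165 167 166 167 167 165 166 165 164]
 [ 82  83  82  76  65  72  58  37  33  44  50  51  57  73 146 167 165 168 166 168 166 165 164 164]
 [ 83  83  83  71  59  60  39  14  16  15  24  29  38  66 146 167 166 166 165 168 166 167 165 164]
 [ 86  77  75  66  46  32  23   9   9  11  10  10  13  45 119 158 168 169 167 166 165 166 167 167]
 [ 78  70  77  62  49  27  14  14   9   8  12  10  13  10  63 146 167 166 166 164 166 168 166 165]
 [ 59  65  75  56  48  28   9   9   8  13  11   7  15  13  33 142 165 165 166 166 165 167 166 165]
 [ 53  51  50  44  42  25   9   8   1  14  14   8  11  11  13 127 162 169 167 166 166 168 167 166]
 [ 52  38  
[... 2454 characters left out ...]
65 0.167 [304.894  198.2985] [350.5664 223.4846] -y face [305.1488 202.0149] [355.7006 224.0546] btn [305.2886 204.0524] [358.4662 224.3616]
70 0 [333.6871 246.8864] [349.2689 208.1313] -y face [334.2196 250.739 ] [353.7979 208.631 ] btn [334.511  252.8473] [356.2374 208.9002]
70 0.093 [321.7163 219.9951] [350.3054 213.2442] -y face [322.1477 223.7839] [355.1583 213.7808] btn [322.384  225.8593] [357.7723 214.0698]
70 0.135 [315.8194 206.7481] [350.8236 215.8008] -y face [316.1953 210.4927] [355.8385 216.3558] btn [316.4012 212.5449] [358.5398 216.6547]
70 0.167 [311.098  196.1418] [351.2423 217.866 ] -y face [311.4267 199.845 ] [356.3881 218.436 ] btn [311.6069 201.8754] [359.1598 218.743 ]
```

View pics/a4.png

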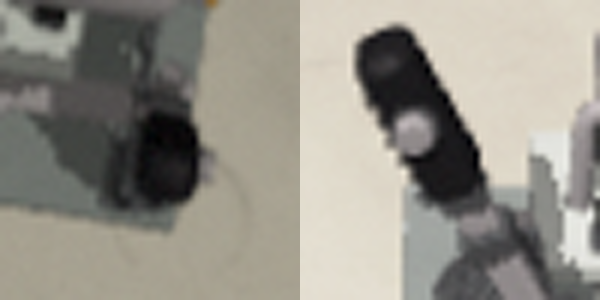

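The right tile (side) shows the button at (309.2,212.4). The left tile (top) shows the button's edge at about (355.8,221) and the black grip spanning columns 343–352.5. Both sit about 2 px to the +y side of the prediction, so I'll triangulate with the bias corrected.

```bash
python3 - <<'E'
from h import *
np.set_printoptions(precision=4,suppress=True,linewidth=200)
c=load('side3');t=load('top0')
bs=np.array([-.3,.8])
O=np.array([.664,-.1211,0])
for th in(-9.1,-11.3):
  u=np.radians(th);X=np.array([np.cos(u),np.sin(u),0]);Y=np.array([-np.sin(u),np.cos(u),0])
  hf=O-.029*X+[0,0,.054];print('top hole pred',proj(t,hf),'obs 317.8 199.2  side',proj(c,hf),'obs 336 223.6',proj(c,hf+.058*X),'obs 358.6 223.9')
  bt=np.array([317.8,199.2])-proj(t,hf);bs=np.array([336,223.6])-proj(c,hf)
  P,e=tri(c,np.array([309.2,212.4])-bs,t,np.array([355.8,221])-bt)
  H=O-.045*X-.09*Y+[0,0,.056];a=np.radians(65);d=-np.cos(a)*X+np.array([0,0,np.sin(a)]);G=H+.135*d
  print(th,'button tri',P,e,'pred',G-.02*Y,'pred px',proj(c,G-.02*Y)+bs,proj(t,G-.02*Y)+bt,'grip col',proj(t,G)+bt,'G',G,'G from tri',P+.02*Y)
E
```

```text
top hole pred [318.5816 199.4028] obs 317.8 199.2  side [336.3768 222.6949] obs 336 223.6 [358.5096 222.1445] obs 358.6 223.9
-9.1 button tri [ 0.5437 -0.2093  0.1834] 0.0022181964451298197 pred [ 0.5458 -0.2136  0.1784] pred px [311.0128 215.1449] [357.2125 220.8842] grip col [349.5099 220.0302] G [ 0.549  -0.1938  0.1784] G from tri [ 0.5469 -0.1896  0.1834]
top hole pred [318.1973 199.3532] obs 317.8 199.2  side [336.3408 222.4111] obs 336 223.6 [358.564  222.4276] obs 358.6 223.9
-11.3 button tri [ 0.5439 -0.2084  0.1833] 0.0022668814688324916 pred [ 0.5424 -0.209   0.1784] pred px [309.0618 214.2949] [355.9041 222.3359] grip col [348.2323 221.1904] G [ 0.5463 -0.1894  0.1784] G from tri [ 0.5478 -0.1888  0.1833]
```

Yaw -11.3° explains the lever. The grip is at about (0.547,-0.189,0.180). I'll move over it, then go down straddling it.

Scaled: 0.133 m / 0.5 = 0.266, 0.125 m / 0.5 = 0.25, 2 degrees / 180 = 0.0111.

Request:
advance:
  steps:
    - [[0.21, -0.172, 0, 0, 0, 0.0111, 1], [0.21, -0.172, 0, 0, 0, 0.0111, 1], [0.21, -0.172, 0, 0, 0, 0.0111, 1], [0.21, -0.172, 0, 0, 0, 0.0111, 1], [0.21, -0.172, 0.08, 0, 0, 0.0111, 1], [0.21, -0.172, 0.16, 0, 0, 0.0111, 1], [0.21, -0.172, 0.22, 0, 0, 0.0111, 1], [0.21, -0.172, 0.25, 0, 0, 0.0111, 1], [0.21, -0.172, 0.266, 0, 0, 0.0111, 1], [0.21, -0.172, 0.266, 0, 0, 0.0111, 1], [0.21, -0.172, 0.266, 0, 0, 0.0111, 1]]

```text
time_s: 9.55
position: [0.5473, -0.1896, 0.1607]
tcp_rot: [[-0.981, 0.192, 0.0], [0.192, 0.981, -0.0], [-0.001, -0.0, -1.0]]
force: [0.2, 0.1, -0.1]
opening: 1.0
grasp_force: 0.0
```

```bash
python3 - <<'E'
from h import *
c=snap('side','4');print(telemetry.read_state()['position'])
A=cv2.resize(c['color'][150:270,270:390,::-1],None,fx=5,fy=5,interpolation=cv2.INTER_CUBIC);cv2.imwrite('pics/a5.png',A)
E
```

```text
[ 0.54749588 -0.18975084  0.16121573]
```

View pics/a5.png

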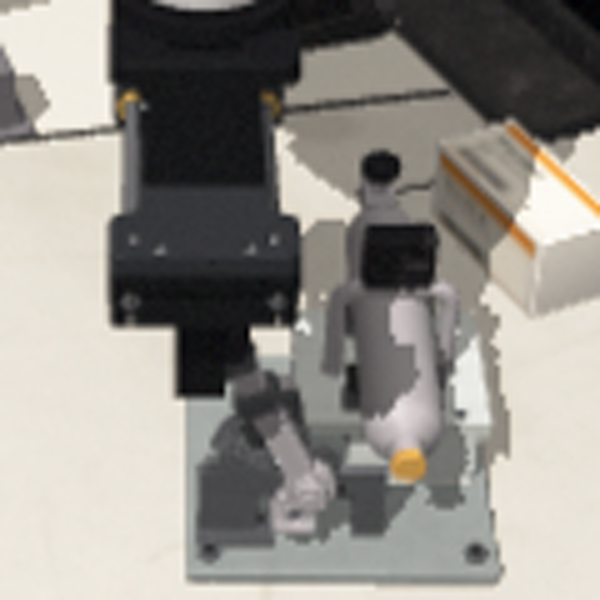

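The near finger (column ≈310, tip row ≈229) covers the button as intended. Close.

Request:
advance:
  steps:
    - [[0, 0, 0, 0, 0, 0, 0], [0, 0, 0, 0, 0, 0, 0], [0, 0, 0, 0, 0, 0, 0], [0, 0, 0, 0, 0, 0, 0], [0, 0, 0, 0, 0, 0, 0], [0, 0, 0, 0, 0, 0, 0], [0, 0, 0, 0, 0, 0, 0], [0, 0, 0, 0, 0, 0, 0], [0, 0, 0, 0, 0, 0, 0], [0, 0, 0, 0, 0, 0, 0], [0, 0, 0, 0, 0, 0, 0], [0, 0, 0, 0, 0, 0, 0]]

```text
time_s: 10.8
position: [0.547, -0.1878, 0.1605]
tcp_rot: [[-0.981, 0.193, 0.001], [0.193, 0.981, 0.003], [-0.0, 0.003, -1.0]]
force: [1.2, 5.7, -0.2]
opening: 0.308
grasp_force: 30.0
```

```bash
python3 - <<'E'
import numpy as np
a0=np.radians(65)
for q in np.arange(0,1.0001,.1):
  q=min(q,.98);a=a0-q;dx=-.135*(np.cos(a)-np.cos(a0));dz=.135*(np.sin(a)-np.sin(a0));print(round(q,2),'tool dx,dz',round(-dx,4),round(-dz,4))
E
```

```text
0.0 tool dx,dz 0.0 -0.0
0.1 tool dx,dz 0.0119 0.0063
0.2 tool dx,dz 0.0232 0.0138
0.3 tool dx,dz 0.0336 0.0223
0.4 tool dx,dz 0.0431 0.0319
0.5 tool dx,dz 0.0517 0.0423
0.6 tool dx,dz 0.0591 0.0536
0.7 tool dx,dz 0.0654 0.0655
0.8 tool dx,dz 0.0705 0.078
0.9 tool dx,dz 0.0743 0.091
0.98 tool dx,dz 0.0763 0.1016
```

The opening is 26.8 mm, which is the 26 mm grip plus 1 mm, so the button is fully in. Swing along the arc.

The rows are not in the units I measure in: shifts go in shares of 50 cm and turns go in shares of 180 degrees. I convert before sending: 0.0335 m / 0.5 = 0.067, 0.0285 m / 0.5 = 0.057.

Request:
advance:
  steps:
    - [[0.012, 0.006, 0.006, 0, 0, 0, 0], [0.024, 0, 0.012, 0, 0, 0, 0], [0.036, 0, 0.02, 0, 0, 0, 0], [0.046, 0, 0.028, 0, 0, 0, 0], [0.057, 0, 0.036, 0, 0, 0, 0], [0.067, 0, 0.044, 0, 0, 0, 0], [0.067, 0, 0.044, 0, 0, 0, 0]]

```text
time_s: 11.5
position: [0.5158, -0.1812, 0.1395]
tcp_rot: [[-0.981, 0.195, 0.006], [0.195, 0.981, 0.002], [-0.005, 0.003, -1.0]]
force: [4.3, 7.6, 4.9]
opening: 0.305
grasp_force: 30.0
```

Scaled: 0.0557 m / 0.5 = 0.1114, 0.0432 m / 0.5 = 0.0864.

Request:
advance:
  steps:
    - [[0.01, 0, 0.0092, 0, 0, 0, 0], [0.0192, 0, 0.0192, 0, 0, 0, 0], [0.028, 0, 0.029, 0, 0, 0, 0], [0.036, 0, 0.04, 0, 0, 0, 0], [0.044, 0, 0.051, 0, 0, 0, 0], [0.0512, 0, 0.0626, 0, 0, 0, 0], [0.058, 0, 0.074, 0, 0, 0, 0], [0.064, 0, 0.0864, 0, 0, 0, 0], [0.069, 0, 0.099, 0, 0, 0, 0], [0.074, 0, 0.1114, 0, 0, 0, 0], [0.074, 0, 0.1114, 0, 0, 0, 0]]

```text
time_s: 12.6
position: [0.4774, -0.1731, 0.0826]
tcp_rot: [[-0.981, 0.195, 0.0], [0.195, 0.981, 0.005], [0.001, 0.005, -1.0]]
force: [3.7, 9.1, 3.9]
opening: 0.3
grasp_force: 30.0
```

Good. Now on to the stop.

Scaled: 0.026 m / 0.5 = 0.052, 0.024 m / 0.5 = 0.048.

Request:
advance:
  steps:
    - [[0.004, 0, 0.013, 0, 0, 0, 0], [0.0076, 0, 0.026, 0, 0, 0, 0], [0.01, 0, 0.038, 0, 0, 0, 0], [0.0116, 0, 0.048, 0, 0, 0, 0], [0.012, 0, 0.052, 0, 0, 0, 0], [0.012, 0, 0.052, 0, 0, 0, 0]]

```text
time_s: 13.2
position: [0.4714, -0.1718, 0.0589]
tcp_rot: [[-0.981, 0.195, 0.0], [0.195, 0.981, 0.004], [0.001, 0.004, -1.0]]
force: [0.9, 11.6, 21.4]
opening: 0.304
grasp_force: 30.0
```

```bash
python3 - <<'E'
from h import *
s=telemetry.read_state();p=s['position']
u=np.radians(-11.3);X=np.array([np.cos(u),np.sin(u),0]);Y=np.array([-np.sin(u),np.cos(u),0]);H=np.array([.664,-.1211,.056])-.045*X-.09*Y
v=p+[0,0,.019]-H;print(v@X,v@Y,v[2],'lever q est',np.radians(65)-np.arctan2(v[2],-v@X),np.hypot(v[2],v@X))
E
```

```text
-0.13391136937597103 0.0025185116050675587 0.021931984026615982 lever q est 0.9721254388145719 0.13569549281936924
```

At the stop: 21 N pushing up, and the lever estimate is about 0.95. I'll let the button out while still held down, then open.

Scaled: -0.22 m / 0.5 = -0.44, -0.18 m / 0.5 = -0.36.

Request:
advance:
  steps:
    - [[0, 0, 0, 0, 0, 0, 0.34], [0, 0, 0, 0, 0, 0, 0.37], [0, 0, 0, 0, 0, 0, 0.4], [0, 0, 0, 0, 0, 0, 0.45], [0, 0, 0, 0, 0, 0, 0.6], [0, 0, 0, 0, 0, 0, 1], [0, 0, 0, 0, 0, 0, 1], [0, 0, 0, 0, 0, 0, 1], [0, 0, 0, 0, 0, 0, 1], [0, 0, 0, 0, 0, 0, 1], [0, 0, -0.08, 0, 0, 0, 1], [0, 0, -0.16, 0, 0, 0, 1], [0, 0, -0.26, 0, 0, 0, 1], [0, 0, -0.36, 0, 0, 0, 1], [0, 0, -0.44, 0, 0, 0, 1], [0, 0, -0.44, 0, 0, 0, 1]]

```text
time_s: 14.8
position: [0.4749, -0.1768, 0.283]
tcp_rot: [[-0.981, 0.192, 0.012], [0.192, 0.981, -0.008], [-0.013, -0.005, -1.0]]
force: [0.5, -0.3, 0.0]
opening: 1.004
grasp_force: 0.0
```

```bash
python3 - <<'E'
from h import *
c=snap('side','5')
A=cv2.resize(c['color'][150:270,270:390,::-1],None,fx=5,fy=5,interpolation=cv2.INTER_CUBIC);cv2.imwrite('pics/a6.png',A)
E
```

```text
(no output)
```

View pics/a6.png

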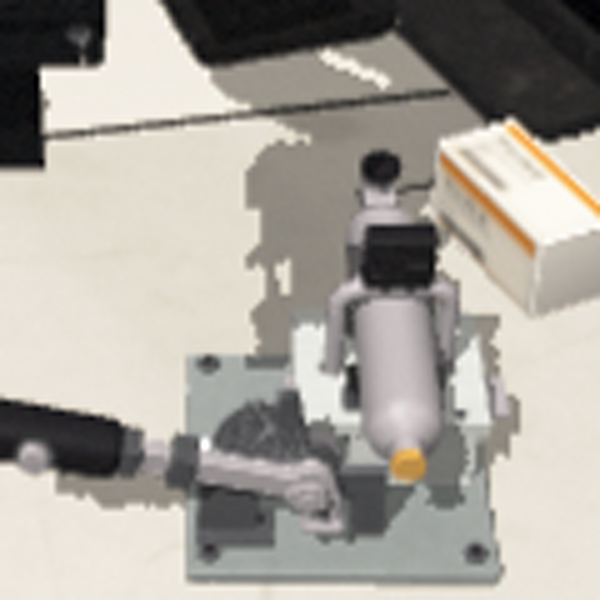

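The picture shows the lever lying down and staying there with its button out at (277,241). The U-bolt is seated, the gripper is clear and the cylinder is in place. Let it settle and hand in.

Request:
advance:
  steps:
    - [[0, 0, 0, 0, 0, 0, 1], [0, 0, 0, 0, 0, 0, 1], [0, 0, 0, 0, 0, 0, 1], [0, 0, 0, 0, 0, 0, 1], [0, 0, 0, 0, 0, 0, 1]]

```text
time_s: 15.35
position: [0.4714, -0.1747, 0.276]
tcp_rot: [[-0.981, 0.193, -0.002], [0.193, 0.981, 0.001], [0.002, 0.001, -1.0]]
force: [-0.3, -0.5, 0.8]
opening: 0.999
grasp_force: 0.0
```

```bash
python3 -c "from rig import bot, viewer, telemetry;print(bot.hand_in())"
```

```text
the job is handed in; nothing more can be done
None
```

The job is handed in at 15.35 s of the 54 s: the U-bolt is home on the cylinder, the lever stayed down with its button out in the last picture, and the gripper is clear, but the hand-in returned no verdict.

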